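# Feed a ceramic tube onto the seal of a leak-test stage

## Task

Lay the loose ceramic tube in the two V-blocks of the leak-test stage, its tail just ahead of the upright shoulder plate, and let go of it. Then turn the grey bar knob anticlockwise to feed the carriage, which takes the knob along with it, until the end of the tube presses on the hidden seal inside the test head with about 10 N, never more than 20 N because the ceramic chips. Move the carriage by its knob only, leave the tube pressed there, and do not disturb the other things on the bench.

Things in the scene. Friction and masses are not known exactly. Their poses are not given: they have to be found in the camera images.
- stage: leak-test stage, fixed to the worktop: aluminium base plate 112 x 300 mm with two guide rods and a rack. Origin under the plate's centre; its y axis (long side) is the feed direction, towards the test head; z up.
- saddle: deck of the carriage, 92 x 170 mm, top 30 mm above the worktop, with a shoulder plate (44 mm wide, top 57 mm above the worktop) and two V-blocks. Origin: at the shoulder's face, on the axis of a tube lying in the V-blocks (51 mm above the worktop); y is the feed direction, along the tube, z up. Once its front end meets the seal, the tube slides back until the shoulder pushes it.
- v_mid (a point): where the middle of the tube belongs when it is laid in: on its axis, 64 mm ahead of the shoulder (fine within 4 mm along y); moves with the saddle. The V-blocks, each 10 mm thick along y, are centred 51 mm behind and 29 mm ahead of it; mouths 30 mm wide, tips 5 mm above the tube's axis. Between them there is room for fingers down to the deck, 21 mm below the axis.
- feed_knob (a joint): knob angle in rad, 0 at the start (carriage fully back), grows anticlockwise seen from above, up to 4.6. A pinion under it runs on the stage's rack: each rad moves carriage, saddle and knob 12 mm along the stage's y. It drags with 0.15 to 0.25 N m and stays where left, also against the seal; 10 N on the tube adds 0.12 N m. A sideways push of 1 N on the knob along y counts like 0.012 N m of turning.
- knob_grip (a point): centre of the knob's grey bar, on its upright axis, 86 mm above the worktop, 38 mm behind the saddle's origin. Bar 14 mm thick (point x), 54 mm long (point y; along the stage's y at angle 0), 24 mm high; the frame turns with it. Grip across the 14 mm. Nothing else within 90 mm is higher than 57 mm: fingers opened 60 mm or more can turn back half a turn round it.
- test_head: aluminium block 52 x 42 x 50 mm with a gauge on top (125 mm above the worktop), fixed on the stage. Origin: centre of the bore's mouth, facing the saddle, 51 mm above the worktop; y runs into the bore, 20 mm wide. Inside, unseen, is a sprung seal, its face 6 to 16 mm behind the mouth; it gives about 0.17 mm per N, at most 4 mm. At the start a tube against the shoulder ends 14 to 26 mm before the mouth.
- tube: the ceramic tube, off-white, 14 mm in diameter and 120 mm long, 20 g, lying on the worktop at first, right of the stage. Origin on its surface under its middle; its y axis runs along it (either end may go first). It can roll.
- tube_mid (a point): the middle of the tube, on its axis; y along the tube.
- beaker: plastic beaker, 58 mm wide, 70 mm high: bystander.
- weight: brass weight, 29 mm wide, 40 mm high: bystander.
- timer: flat white timer, 66 x 66 x 19 mm: bystander.
- marker: marker pen, 132 mm long, lying: bystander.
Not all that is in view belongs to the job. Leave any blue, purple or red look-alike of the tube alone.

How it is judged:
On the way, in this order (a step that is already met when the one before it is completed fails the run):
1. the tube lies in both V-blocks, let go, before the carriage is fed (horizontal distance between tube_mid and saddle between 0.056 and 0.076 m and z of tube_mid in the frame of saddle between -0.003 and 0.003 m and angle between the y axis of tube and the y axis of saddle, either way round below 0.06 rad and contact force between the fingers and tube below 0.1 N and value of joint feed_knob below 0.3 rad), for 0.2 s.
2. the tube, fed by the carriage, presses on the seal in the test head (contact force between tube and test_head above 5 N and y of tube_mid in the frame of test_head above -0.0555 m), for 0.2 s.
At the end, for the whole second after the job is handed in: The tube lies in both V-blocks (axis within 3 mm of height and 0.06 rad of the saddle's y), its front end is more than 4.5 mm inside the bore and presses on the seal with 5 to 18 N, at rest, with the hands off (all of step 2 and contact force between tube and test_head below 18 N and z of tube_mid in the frame of saddle between -0.003 and 0.003 m and angle between the y axis of tube and the y axis of saddle, either way round below 0.06 rad and linear speed of tube below 0.01 m/s); the robot touches nothing.
It fails at once if the tube is pressed on the test head with more than 20 N (contact force between tube and test_head above 20 N).
It fails at once if the robot pushes the saddle itself with more than 10 N instead of using the knob (contact force between any of the fingers, the arm and saddle above 10 N).
It fails at once if a bystander is moved by more than 30 mm (distance of any of beaker, weight, timer, marker from where it was at the start of the episode above 0.03 m).
It also fails if it takes over 67 s, if anything falls off the work surface, if the arm or the gripper's body presses on something with over 40 N, if the wrist force passes 120 N, or if a joint passes its speed limit or range.

## Robot

A 6-joint arm with a two-finger parallel gripper is mounted at the origin on a cart in front of the work surface, level with it; the furniture and walls round the work are solid. World frame = base frame: x ahead of the robot, y to its left, z up, the work surface at z = 0. Lengths are in m, angles in rad, forces in N, time in s.
With the tool pointing down it reaches from about 0.3 to 0.875 m from the base axis. Payload 6.4 kg.
Tool frame: the origin (TCP) lies midway between the tips of the shut fingers; the grasp point (between the pads) lies 19 mm behind it (grasp_offset is the distance from the TCP to the grasp point, in m); z points along the fingers, y is the line along which they close (so a half turn about z gives the same grasp; the last joint's range is limited). The gripper opens to 85 mm and grips with 20 to 120 N. Pads are 22 mm wide; open, the fingers measure 114 mm over their backs; the gripper's body (76 mm by 85 mm) begins 54 mm behind the grasp point. The pads swing forward as they close: fully open they stand 13 mm farther back than shut.
Start: joints at [-1.352, 0.181, 1.607, -0, 1.354, -0.206], TCP at [0.237, -0.524, 0.231] pointing down, gripper open.
Joint ranges: [-2.99, 2.99], [-0.89, 2.07], [0.3, 2.58], [-1.14, 4.28], [0, 2.63], [-3.12, 3.12]. Speed limits (rad/s): [2.57, 2.57, 3.01, 3.14, 3.14, 3.14].

## Interface

Orientations are given as a unit quaternion [w, x, y, z].
In Python, from bench import * gives the robot as it stands. The module is installed in compiled form; this text tells all that it offers.
- The arm moves only by the tool servo_tool, never from a script. Its argument "commands" is text: rows parted by semicolons, each of 7 numbers parted by spaces: the turn, a rotation vector about the tool's x, y, z in rad, then the shift along the tool's x, y, z in mm, then the opening, from 0 (shut) to 1 (fully open). In form: wx wy wz dx dy dz claw; .... A call has 1 to 5 rows; each row shifts and turns the commanded pose from where the row before left it, along the tool's axes as they then stand; what a row does not reach is not made up. A row lasts 1/8 s, in which the tool goes at most 62.5 mm and 10.7 degrees, less where a joint would pass 70% of its speed; a pose out of reach is approached as far as the arm can. A call with a gripper value outside its range is refused whole. The fingers move at their own pace and stop on an object; the grip force is fixed at half the most. Time passes only in rows, so rows that do not move let the fingers close. It gives the time, the measured TCP pose, the force, the opening and the grip force at its end, in the units of the state.
- get_obs(): the state, without advancing time (a new reading comes with each control period).
- camera(name): name is "scene" or "top" or "wrist"; returns the picture (384x512x3 uint8, blue, green, red); there is no depth.
- calibration(name): a dict with "fx", "fy", "cx", "cy" (pixels), "R" (3x3) and "t" (3): a world point X has camera coordinates R X + t. Camera axes: x right, y down, z forward; pixel columns grow to the right and rows downward; lengths in m; the calibration is good to about 2 mm. The wrist camera is an equidistant fisheye: a pixel r from the principal point sees the ray r / f radians off the axis. A picture is of the moment at which its call begins: read the wrist's pose just before it. calibration takes no time and is no camera call; for the wrist camera it gives the pose at the moment of the call.
- hand_in(): hands the job in; it is judged then, once.
The state is a dict: "time_s": time; "q": joint angles; "dq": joint speeds; "joint_efforts": joint torques, N m; "eef_pos": TCP position; "eef_rot": TCP orientation; "wrist_force": force on the tool from outside, world axes, zero at the start; "torque": the same for the moment, N m; "opening": opening from 0.0 (shut) to 1.0 (fully open); "grasp_force": force on a finger pad.
Only numpy, scipy, OpenCV 4.12 (cv2) and the standard library are available. Lean on these libraries where they do the work, as an engineer would, in place of code of your own. Each camera call takes 0.05 s, during which the arm holds its last target. There are 200 camera calls.

## Working session

There is one attempt and no reset: what is moved stays moved. The work goes in short steps, Python scripts to look and compute and a tool call to move; the robot and the scene stay as the last step left them, time stands still between calls to the robot, and variables do not carry over. Pictures are saved under pics/ and viewed, at most 10 in all, crops included, and the job is handed in when it is done.

Besides the shell and the picture viewer there is one more tool, called after "Emit:" as name(argument=value, ...), one argument or row to a line, values as JSON. servo_tool: Moves the arm, as the interface text tells. Its arguments: {"type":"object","properties":{"commands":{"type":"string"}},"required":["commands"]}

```bash
mkdir -p pics; python3 - <<'E'
from bench import *
import cv2,numpy as np
o=get_obs();print(o)
a=camera("scene");b=camera("top")
cv2.imwrite("pics/s.png",a);cv2.imwrite("pics/t.png",b)
cv2.imwrite("pics/t2.png",cv2.resize(b,(800,600),interpolation=cv2.INTER_CUBIC))
for n in("scene","top"):print(n,calibration(n))
E
```

```text
{'time_s': 0.0, 'q': array([-1.35231090e+00,  1.81565438e-01,  1.60798188e+00, -8.93487258e-06,
        1.35376693e+00, -2.06267471e-01]), 'dq': array([-0.00020475, -0.00012557,  0.00074806, -0.00102502, -0.00012446,
        0.00114984]), 'joint_efforts': array([ 2.04723538e-04, -4.44870400e+01, -3.51337695e+01, -2.09088075e-04,
        8.88305018e-03,  2.09255921e-05]), 'eef_pos': array([ 0.23686766, -0.5233618 ,  0.23038304]), 'eef_rot': array([-8.60755228e-04,  9.77532193e-01,  2.10784418e-01, -9.62029051e-06]), 'wrist_force': array([-0.12757137, -0.55788275, -0.1571417 ]), 'torque': array([ 0.04777547,  0.01587731, -0.01370955]), 'grasp_force': 0.0, 'opening': 0.9987941239699725}
scene {'fx': 384.56392911207047, 'fy': 384.56392911207047, 'cx': 250.7761414897124, 'cy': 192.49874403325825, 'R': array([[-4.46734511e-01, -8.94666341e-01,  6.44728727e-04],
       [-5.86749817e-01,  2.92438123e-01, -7.55118929e-01],
       [ 6.75390945e-01, -3.37715980e-01, -6.55587514e-01]]), 't': array([0.25574574, 0.33426341, 0.85951656])}
top {'fx': 471.77065356705367, 'fy': 471.77065356705367, 'cx': 263.75884471493725, 'cy': 185.58572076911105, 'R': array([[ 0.01977351, -0.99979334,  0.00472093],
       [-0.99354297, -0.02017708, -0.11164788],
       [ 0.11172006, -0.00248278, -0.99373662]]), 't': array([0.00538838, 0.5268704 , 1.3983202 ])}
```

View pics/t2.png

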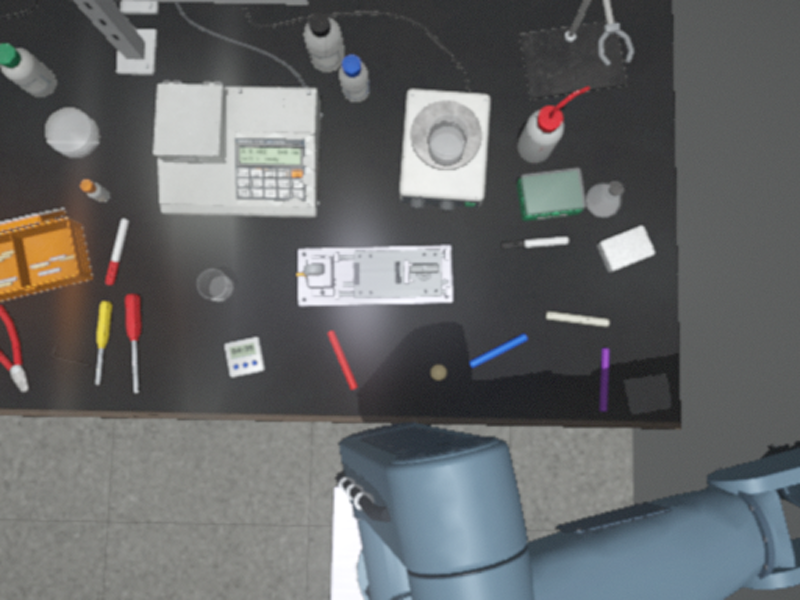

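View pics/s.png

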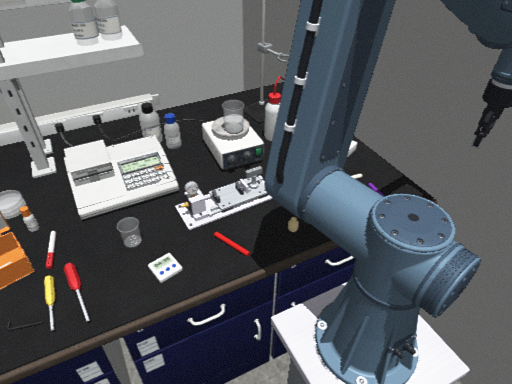

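The top view (800x600) shows the stage at (375,275), with the test head on its left at (318,270) and the knob at about (425,268), so the feed runs left (world +y). Tube candidates are off-white (577,319), blue (498,351), purple (604,379), red (342,360) and a white/black pen (540,242). The off-white one fits the description. I'll confirm it in one crop.

```bash
cat > h.py <<'E'
import cv2,numpy as np
from bench import *
from scipy.spatial.transform import Rotation as Ro
def px2w(c,u,v,z,fish=False):
    p=np.array([(u-c["cx"])/c["fx"],(v-c["cy"])/c["fy"]])
    if fish:
        th=np.hypot(*p);d=np.r_[p/max(th,1e-9)*np.sin(th),np.cos(th)]
    else: d=np.r_[p,1]
    R=np.array(c["R"]);C=-R.T@c["t"];w=R.T@d
    return C+w*(z-C[2])/w[2]
def w2px(c,X,fish=False):
    p=np.array(c["R"])@X+c["t"]
    if fish:
        r=np.hypot(p[0],p[1]);th=np.arctan2(r,p[2]);return c["cx"]+c["fx"]*th*p[0]/r,c["cy"]+c["fy"]*th*p[1]/r
    return c["cx"]+c["fx"]*p[0]/p[2],c["cy"]+c["fy"]*p[1]/p[2]
def rot(o): q=o["eef_rot"];return Ro.from_quat([q[1],q[2],q[3],q[0]])
E
python3 - <<'E'
from h import *
b=cv2.imread("pics/t.png");c=calibration("top")
A=cv2.resize(b[150:200,185:295],(800,364),interpolation=cv2.INTER_CUBIC)
B=cv2.resize(b[190:220,340:400],(400,200),interpolation=cv2.INTER_CUBIC)
B2=cv2.resize(b[140:170,315:375],(400,200),interpolation=cv2.INTER_CUBIC)
cv2.imwrite("pics/c.png",np.vstack([A,np.hstack([B,B2])]))
# tube segment
m=(b[190:220,340:400].min(2)>120).astype(np.uint8)
ys,xs=np.nonzero(m);P=np.array([px2w(c,x+340,y+190,0.010)[:2] for x,y in zip(xs,ys)])
(cx,cy),(w,h),ang=cv2.minAreaRect(P.astype(np.float32)*1000);print("tube",P.mean(0),cx,cy,w,h,ang)
_,_,vt=np.linalg.svd(P-P.mean(0));print(vt[0])
for n,u,v,z in [("stage TL",298,249,.0),("TR",451,246,0),("BR",453,302,0),("BL",300,306,0),("knob",425,268,.098)]:
    print(n,px2w(c,u*.64,v*.64,z))
E
```

```text
tube [ 0.47899107 -0.30841102] 478.9742126464844 -308.3399963378906 120.60249328613281 15.249265670776367 83.99659729003906
[-0.10444196 -0.99453098]
stage TL [0.60733252 0.24434457 0.        ]
TR [ 0.61963988 -0.05977765  0.        ]
BR [ 0.50773254 -0.06528118  0.        ]
BL [0.493713  0.2361922 0.       ]
knob [ 0.56034002 -0.00688981  0.098     ]
```

View pics/c.png

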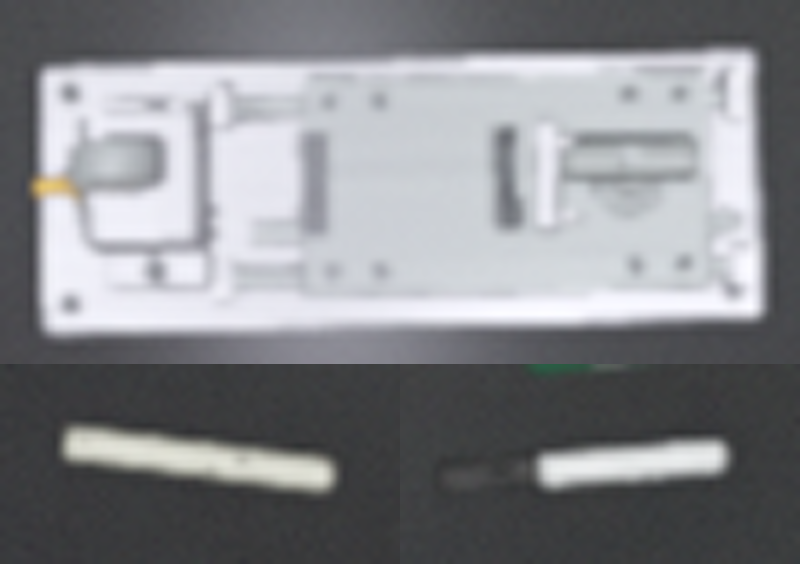

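The crop shows the off-white cylinder, which is the tube. The white/black item with a cap is the marker pen. Next I move above the tube.

Emit:
servo_tool(
  commands="0 0 -0.175 0 0 0 1;0 0 -0.175 0 0 0 1;0 0 -0.175 0 0 0 1;0 0 -0.175 0 0 0 1;0 0 -0.175 0 0 0 1",
)

```text
time_s: 0.72
eef_pos: [0.2369, -0.5235, 0.2307]
eef_rot: [-0.0, 0.794, 0.607, 0.0]
wrist_force: [-0.5, 1.0, 0.3]
opening: 1.0
grasp_force: 0.0
```

Emit:
servo_tool(
  commands="0 0 -0.175 20 18 0 1;0 0 0 44 40 0 1;0 0 0 44 40 0 1;0 0 0 44 40 10 1;0 0 0 44 40 10 1",
)

```text
time_s: 1.35
eef_pos: [0.4369, -0.3481, 0.2109]
eef_rot: [0.0, 0.74, 0.672, 0.0]
wrist_force: [0.7, 0.2, 0.2]
opening: 0.999
grasp_force: 0.0
```

Emit:
servo_tool(
  commands="0 0 0 42 40 10 1;0 0 0 0 0 0 1;0 0 0 0 0 0 1",
)

```text
time_s: 1.72
eef_pos: [0.4794, -0.3115, 0.2009]
eef_rot: [-0.0, 0.74, 0.673, -0.0]
wrist_force: [-1.2, 0.1, -0.4]
opening: 1.001
grasp_force: 0.0
```

```bash
cat > look.py <<'E'
from h import *
import sys,pickle
o=get_obs();c=calibration("wrist");im=camera("wrist")
n=sys.argv[1]
cv2.imwrite(f"pics/{n}.png",im);pickle.dump((o,c),open(f"pics/{n}.pkl","wb"))
r=rot(o).as_matrix();print(o["time_s"],o["q"].round(3),o["eef_pos"].round(4),"x_t",r[:,0].round(3),"z_t",r[:,2].round(3),"ang",np.degrees(np.arctan2(r[1,0],r[0,0])).round(2),o["wrist_force"].round(2),o["torque"].round(3))
E
python3 look.py w1
```

```text
1.725 [-7.830e-01  2.030e-01  1.645e+00 -1.000e-03  1.295e+00 -6.880e-01] [ 0.4794 -0.3115  0.2009] x_t [0.095 0.995 0.   ] z_t [-0.001  0.    -1.   ] ang 84.56 [-1.2   0.13 -0.35] [ 0.005 -0.055  0.013]
```

View pics/w1.png

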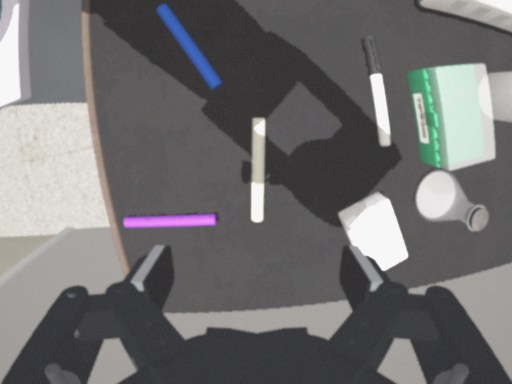

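The wrist view shows the off-white tube from (259,118) to (257,221), between the fingers' directions. The stage is at the upper right, mostly out of view.

```bash
python3 - <<'E'
from h import *
import pickle
o,c=pickle.load(open("pics/w1.pkl","rb"));b=cv2.imread("pics/w1.png")
m=np.zeros(b.shape[:2],np.uint8);s=b[105:235,240:275].astype(int)
m[105:235,240:275]=((s.min(2)>85))
ys,xs=np.nonzero(m)
P=np.array([px2w(c,x,y,0.010,True)[:2] for x,y in zip(xs,ys)])*1000
print(xs.min(),xs.max(),ys.min(),ys.max(),cv2.minAreaRect(P.astype(np.float32)),P.mean(0))
ctr=np.array(cv2.minAreaRect(P.astype(np.float32))[0])/1000
_,_,vt=np.linalg.svd(P-P.mean(0),full_matrices=False);v=vt[0]*np.sign(vt[0][1]);print("ang",np.degrees(np.arctan2(v[1],v[0])))
d=np.r_[ctr,0.003]-o["eef_pos"];print("tool shift mm",rot(o).inv().apply(d)*1000)
E
```

```text
240 274 112 234 ((479.45050048828125, -314.51263427734375), (145.5957794189453, 41.621612548828125), 85.39786529541016) [ 480.15656102 -324.51154005]
ang 82.29526630196774
tool shift mm [ -3.04136051   0.48772138 197.91520017]
```

```bash
python3 - <<'E'
from h import *
import pickle
o,c=pickle.load(open("pics/w1.pkl","rb"));b=cv2.imread("pics/w1.png")
m=np.zeros(b.shape[:2],np.uint8);s=b[105:235,240:275].astype(int)
m[105:235,240:275]=((s.min(2)>100))
n,l,st,_=cv2.connectedComponentsWithStats(m);print(st)
k=1+np.argmax(st[1:,4]);ys,xs=np.nonzero(l==k)
P=np.array([px2w(c,x,y,0.009,True)[:2] for x,y in zip(xs,ys)])*1000
R=cv2.minAreaRect(P.astype(np.float32));print(R,P.mean(0))
for u,v in((259,118),(257,221)):print(px2w(c,u,v,0.008,True))
d=np.r_[np.array(R[0])/1000,0.003]-o["eef_pos"];print("tool shift mm",rot(o).inv().apply(d)*1000)
E
```

```text
[[     0      0    512    384 195130]
 [   250    117     16    107   1478]]
((481.2358093261719, -310.1485595703125), (125.72393035888672, 16.830524444580078), 84.22552490234375) [ 481.57670877 -309.39173785]
[ 0.48886415 -0.24891367  0.008     ]
[ 0.47516618 -0.37048046  0.008     ]
tool shift mm [  1.47241701   1.8509115  197.9142163 ]
```

Emit:
servo_tool(
  commands="0 0 0 1.5 1.8 45 0.6;0 0 0 0 0 50 0.6;0 0 0 0 0 50 0.6;0 0 0 0 0 35 0.6;0 0 0 0 0 14 0.6",
)

```text
time_s: 2.4
eef_pos: [0.4795, -0.3106, 0.0053]
eef_rot: [-0.002, 0.741, 0.671, -0.0]
wrist_force: [0.1, 0.2, 0.2]
opening: 0.596
grasp_force: 0.0
```

Emit:
servo_tool(
  commands="0 0 0 0 0 4 0.6;0 0 0 0 0 0 0;0 0 0 0 0 0 0;0 0 0 0 0 0 0;0 0 0 0 0 0 0",
)

```text
time_s: 3.02
eef_pos: [0.4826, -0.3113, 0.0051]
eef_rot: [0.002, 0.74, 0.672, -0.0]
wrist_force: [-2.2, 0.3, 6.4]
opening: 0.13
grasp_force: 58.9
```

Emit:
servo_tool(
  commands="0 0 0 0 0 0 0;0 0 0 0 0 0 0;0 0 0 0 0 0 0",
)

```text
time_s: 3.4
eef_pos: [0.4826, -0.3113, 0.005]
eef_rot: [0.001, 0.74, 0.672, -0.0]
wrist_force: [-1.2, 0.2, 6.3]
opening: 0.132
grasp_force: 58.9
```

Emit:
servo_tool(
  commands="0 0 0 0 0 -15 0;0 0 0 0 0 -45 0;0 0 0 0 0 -50 0;0 0 -0.07 0 0 -50 0;0 0 -0.07 20 5 -25 0",
)

```text
time_s: 4.03
eef_pos: [0.4882, -0.2921, 0.1931]
eef_rot: [0.003, 0.691, 0.723, -0.0]
wrist_force: [-0.1, -0.6, -0.8]
opening: 0.13
grasp_force: 58.9
```

Emit:
servo_tool(
  commands="0 0 0 45 12 0 0;0 0 0 50 13 0 0;0 0 0 50 13 0 0;0 0 0 50 13 0 0;0 0 0 50 13 0 0",
)

```text
time_s: 4.65
eef_pos: [0.5405, -0.0411, 0.1896]
eef_rot: [0.001, 0.691, 0.723, 0.0]
wrist_force: [0.3, -0.3, -0.0]
opening: 0.129
grasp_force: 58.9
```

Emit:
servo_tool(
  commands="0 0 0 45 12 0 0;0 0 0 20 6 0 0;0 0 0 0 0 0 0;0 0 0 0 0 0 0",
)

```text
time_s: 5.15
eef_pos: [0.5553, 0.0224, 0.1888]
eef_rot: [0.0, 0.691, 0.723, -0.0]
wrist_force: [0.1, 0.4, 0.2]
opening: 0.133
grasp_force: 58.9
```

```bash
python3 look.py w2; python3 -c "
import cv2;cv2.imwrite('pics/w2b.png',cv2.resize(cv2.imread('pics/w2.png'),(800,600),interpolation=2))"
```

```text
5.15 [-0.173  0.18   1.698 -0.     1.264 -0.217] [0.5553 0.0224 0.1888] x_t [-0.044  0.999 -0.   ] z_t [ 0. -0. -1.] ang 92.53 [0.14 0.41 0.22] [-0.031  0.02   0.06 ]
```

View pics/w2b.png

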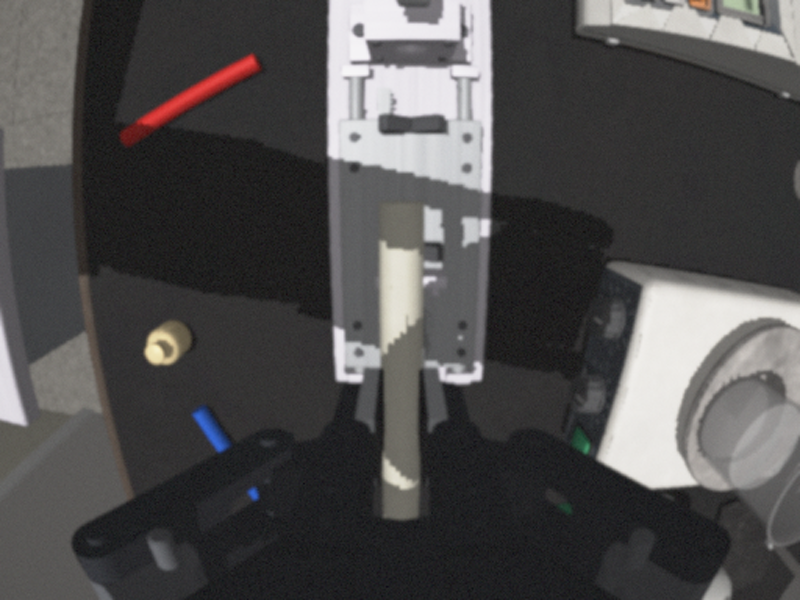

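This view shows the tube held along the tool, the front V-block at (412,124), the deck's front edge from (340,122) to (482,122), and the test head at the top (415,45).

```bash
python3 - <<'E'
from h import *
import pickle
o,c=pickle.load(open("pics/w2.pkl","rb"))
f=lambda u,v,z:px2w(c,u*.64,v*.64,z,True)
for n,u,v,z in [("Vfront L",380,124,.056),("V R",446,124,.056),("V far",412,115,.056),("V near",412,132,.056),("deckFL",340,122,.03),("deckFR",482,122,.03),("deckBL",341,367,.03),("deckBR",478,366,.03),("baseBL",335,382,.008),("baseBR",482,382,.008),("base L up",330,100,.008),("base R up",492,100,.008),
 ("screwFL",355,137,.03),("screwFR",467,137,.03),("screwBL",358,352,.03),("screwBR",461,352,.03),("tube front",402,204,.191),("tube tail",402,512,.191),("head mouth top",411,60,.05)]:
    print(n,f(u,v,z).round(4))
c=calibration("top");g=lambda u,v,z:px2w(c,185+u*.1375,150+v*.1375,z)
print("top")
for n,u,v,z in [("V a",315,133,.056),("V b",315,232,.056),("V far",303,182,.056),("V near",327,182,.056),("V2 a",510,128,.056),("V2 b",510,228,.056),("V2near",497,180,.056),("shoulder",537,178,.057),("sh back",558,178,.057),("bar L",565,155,.098),("bar R",697,160,.098),("bar c",631,158,.098),("head face",205,180,.076)]:print(n,g(u,v,z).round(4))
E
```

```text
Vfront L [0.5395 0.1223 0.056 ]
V R [0.5778 0.1243 0.056 ]
V far [0.5578 0.1285 0.056 ]
V near [0.5583 0.1183 0.056 ]
deckFL [0.5126 0.1257 0.03  ]
deckFR [0.6034 0.1303 0.03  ]
deckBL [ 0.5163 -0.0422  0.03  ]
deckBR [ 0.614  -0.0372  0.03  ]
baseBL [ 0.5089 -0.0652  0.008 ]
baseBR [ 0.6231 -0.0604  0.008 ]
base L up [0.502  0.1437 0.008 ]
base R up [0.6134 0.1494 0.008 ]
screwFL [0.5226 0.116  0.03  ]
screwFR [0.5941 0.1196 0.03  ]
screwBL [ 0.5284 -0.03    0.03  ]
screwBR [ 0.6007 -0.0269  0.03  ]
tube front [0.5535 0.0845 0.191 ]
tube tail [ 0.5588 -0.0317  0.191 ]
head mouth top [0.5558 0.1637 0.05  ]
top
V a [0.5734 0.1227 0.056 ]
V b [0.5326 0.1215 0.056 ]
V far [0.5531 0.127  0.056 ]
V near [0.5533 0.1172 0.056 ]
V2 a [0.5771 0.0428 0.056 ]
V2 b [0.5358 0.0419 0.056 ]
V2near [0.5555 0.0477 0.056 ]
shoulder [0.5565 0.0313 0.057 ]
sh back [0.5567 0.0227 0.057 ]
bar L [0.5604 0.02   0.098 ]
bar R [ 0.5595 -0.0325  0.098 ]
bar c [ 0.5597 -0.0062  0.098 ]
head face [0.5504 0.165  0.076 ]
```

```bash
python3 - <<'E'
from h import *
import pickle
o,c=pickle.load(open("pics/w2.pkl","rb"))
print((-np.array(c["R"]).T@c["t"]-o["eef_pos"])*1000)
E
```

```text
[ -2.66038491  71.74636847 142.50876127]
```

Emit:
servo_tool(
  commands="0 0 0 25 2 0 0;0 0 0 30 2 0 0;0 0 0 14.5 1.8 30 0;0 0 0 0 0 35 0;0 0 0 0 0 30 0",
)

```text
time_s: 5.82
eef_pos: [0.5579, 0.0916, 0.0923]
eef_rot: [-0.0, 0.692, 0.722, -0.0]
wrist_force: [0.2, 0.0, -0.2]
opening: 0.129
grasp_force: 58.9
```

Emit:
servo_tool(
  commands="0 0 0 0 0 15 0;0 0 0 0 0 10 0;0 0 0 0 0 8 0;0 0 0 0 0 4 0;0 0 0 0 0 3 0",
)

```text
time_s: 6.45
eef_pos: [0.5586, 0.0926, 0.0536]
eef_rot: [0.0, 0.691, 0.723, 0.0]
wrist_force: [0.1, 0.3, -0.0]
opening: 0.132
grasp_force: 58.9
```

Emit:
servo_tool(
  commands="0 0 0 0 0 1.5 0;0 0 0 0 0 0 0",
)

```text
time_s: 6.7
eef_pos: [0.5583, 0.0926, 0.052]
eef_rot: [0.0, 0.691, 0.723, 0.0]
wrist_force: [0.8, 0.5, -0.3]
opening: 0.134
grasp_force: 58.9
```

Emit:
servo_tool(
  commands="0 0 0 0 0 1.5 0;0 0 0 0 0 0 0",
)

```text
time_s: 6.95
eef_pos: [0.5581, 0.0926, 0.0503]
eef_rot: [0.0, 0.691, 0.723, 0.0]
wrist_force: [0.4, 0.1, -0.1]
opening: 0.127
grasp_force: 58.9
```

```bash
python3 look.py w3; python3 -c "
import cv2;cv2.imwrite('pics/w3b.png',cv2.resize(cv2.imread('pics/w3.png')[0:384,128:384],(533,600) and (400,600),interpolation=2))"
```

```text
6.95 [-0.045  0.389  1.751  0.     1.001 -0.089] [0.5581 0.0926 0.0503] x_t [-0.044  0.999  0.   ] z_t [ 0.  0. -1.] ang 92.52 [ 0.36  0.12 -0.1 ] [-0.015 -0.008 -0.034]
```

View pics/w3b.png

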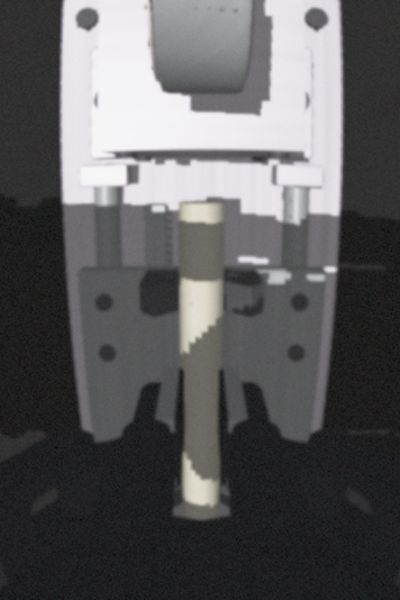

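The tube is centred over the front V-block: block columns 140–265, tube axis at 201. Its front end at row 203 is clear of the head. I'll lower it to the V and let go.

Emit:
servo_tool(
  commands="0 0 0 0 0 1.2 0;0 0 0 0 0 0 0",
)

```text
time_s: 7.25
eef_pos: [0.5583, 0.0925, 0.0491]
eef_rot: [0.0, 0.691, 0.723, 0.0]
wrist_force: [0.5, 0.4, -0.0]
opening: 0.134
grasp_force: 59.1
```

Emit:
servo_tool(
  commands="0 0 0 0 0 0.8 0;0 0 0 0 0 0 0",
)

```text
time_s: 7.5
eef_pos: [0.5584, 0.0925, 0.049]
eef_rot: [0.0, 0.691, 0.723, 0.0]
wrist_force: [-1.6, 0.1, 5.0]
opening: 0.127
grasp_force: 59.7
```

```bash
python3 - <<'E'
from h import *
import pickle
o,c=pickle.load(open("pics/w3.pkl","rb"))
f=lambda u,v,z:px2w(c,128+u*.64,v*.64,z,True).round(4)
print(f(202,203,.052+.007),f(202,206,.052),f(201,507,.059),"Vfar",f(150,270,.056),"Vnear",f(150,311,.056), "mouth",f(200,155,.051))
o=get_obs();print(o["wrist_force"],o["eef_pos"])
E
```

```text
[0.5563 0.1555 0.059 ] [0.5563 0.1541 0.052 ] [0.5609 0.047  0.059 ] Vfar [0.5415 0.1345 0.056 ] Vnear [0.5417 0.1215 0.056 ] mouth [0.5551 0.1696 0.051 ]
[-1.64761365  0.11118161  4.96476118] [0.55840414 0.09254753 0.04900168]
```

Contact with the V-blocks reads 5 N, so the tube is seated. I release it and rise.

Emit:
servo_tool(
  commands="0 0 0 0 0 -0.8 0;0 0 0 0 0 0 0.5;0 0 0 0 0 0 0.5;0 0 0 0 0 0 0.5;0 0 0 0 0 -10 0.5",
)

```text
time_s: 8.12
eef_pos: [0.5573, 0.0926, 0.0586]
eef_rot: [-0.001, 0.691, 0.722, -0.001]
wrist_force: [0.3, 0.1, 0.1]
opening: 0.501
grasp_force: 0.0
```

Emit:
servo_tool(
  commands="0 0 0 0 0 -30 0.5;0 0 0 0 0 -50 0.8;0 0 0 0 0 -30 1;0 0 0 -50 0 0 1;0 0 0 -50 0 0 1",
)

```text
time_s: 8.75
eef_pos: [0.5631, -0.008, 0.1708]
eef_rot: [0.001, 0.691, 0.723, 0.001]
wrist_force: [1.2, 0.2, -0.8]
opening: 1.005
grasp_force: 0.0
```

Emit:
servo_tool(
  commands="0 0 0 -20 0 0 1;0 0 0 0 0 0 1;0 0 0 0 0 0 1",
)

```text
time_s: 9.12
eef_pos: [0.5633, -0.0263, 0.1691]
eef_rot: [-0.0, 0.691, 0.723, 0.0]
wrist_force: [-0.9, -0.6, 0.7]
opening: 1.001
grasp_force: 0.0
```

```bash
python3 look.py w4; python3 -c "
import cv2;cv2.imwrite('pics/w4b.png',cv2.resize(cv2.imread('pics/w4.png')[0:384,128:384],(533,800),interpolation=2)[0:600])"
```

```text
9.125 [-2.570e-01  2.200e-01  1.693e+00  1.000e-03  1.229e+00 -3.020e-01] [ 0.5633 -0.0263  0.1691] x_t [-0.044  0.999  0.001] z_t [-0.     0.001 -1.   ] ang 92.55 [-0.94 -0.64  0.7 ] [-0.001  0.006 -0.005]
```

View pics/w4b.png

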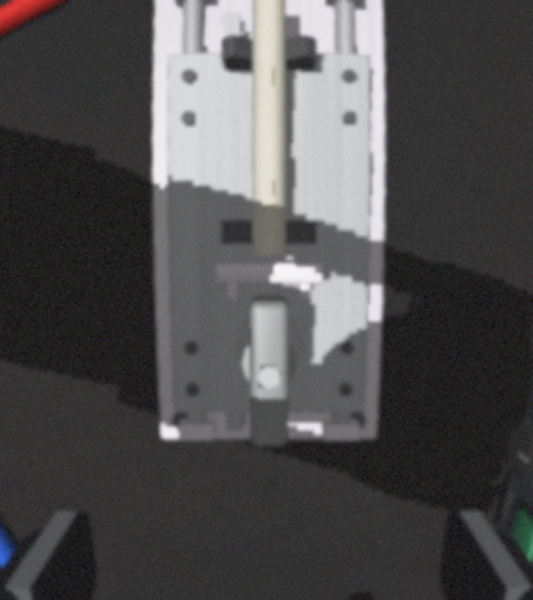

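The tube lies in both V-blocks, with its tail at (268,253) just ahead of the shoulder at row 262. The bar knob runs along columns 250–289, from row about 300 to about 445.

```bash
python3 - <<'E'
from h import *
import pickle
o,c=pickle.load(open("pics/w4.pkl","rb"))
f=lambda u,v,z:px2w(c,128+u*.4803,v*.48,z,True)
for n,u,v,z in [("far",269,300,.098),("398",269,398,.098),("near",269,444,.098),("L",250,372,.098),("R",289,372,.098),("L",250,440,.098),("R",289,440,.098),("sh",268,262,.057),("tail",268,253,.058),("front",268,0,.058),("boreside V far",230,38,.056),("V near",230,60,.056),("V2far",235,221,.056),("V2 near",235,243,.056)]:
    w=f(u,v,z);print(n,w.round(4),(rot(o).inv().apply(w-o["eef_pos"])*1000).round(1))
E
```

```text
far [0.5623 0.0212 0.098 ] [47.5  1.1 71.2]
398 [ 0.5639 -0.0139  0.098 ] [12.3  1.1 71.1]
near [ 0.5647 -0.0314  0.098 ] [-5.2  1.2 71.1]
L [ 0.5567 -0.0047  0.098 ] [21.8 -5.6 71.1]
R [ 0.5705 -0.004   0.098 ] [21.9  8.2 71.1]
L [ 0.5577 -0.0301  0.098 ] [-3.6 -5.8 71.1]
R [ 0.5719 -0.0295  0.098 ] [-3.6  8.5 71.1]
sh [0.5615 0.0323 0.057 ] [ 58.5   0.8 112.2]
tail [0.5613 0.036  0.058 ] [ 62.3   0.8 111.2]
front [0.5564 0.1441 0.058 ] [170.5   0.7 111.2]
boreside V far [0.5416 0.1268 0.056 ] [153.8 -14.8 113.2]
V near [0.5421 0.1169 0.056 ] [143.9 -14.8 113.2]
V2far [0.5473 0.0486 0.056 ] [ 75.5 -12.7 113.2]
V2 near [0.5476 0.0395 0.056 ] [ 66.4 -12.7 113.2]
```

Bar centre sits at tool (+21.3, +0.8). I go over it, flip the wrist half a turn so the whole feed fits in joint 6's range, then descend.

Emit:
servo_tool(
  commands="0 0 0.1848 21.3 0.8 0 1;0 0 0.1848 0 0 0 1;0 0 0.1848 0 0 0 1;0 0 0.1848 0 0 0 1;0 0 0.1848 0 0 0 1",
)

```text
time_s: 9.8
eef_pos: [0.5631, -0.0044, 0.169]
eef_rot: [-0.0, 0.942, 0.337, -0.0]
wrist_force: [-0.0, -1.1, -0.7]
opening: 0.999
grasp_force: 0.0
```

Emit:
servo_tool(
  commands="0 0 0.1848 0 0 0 1;0 0 0.1848 0 0 0 1;0 0 0.1848 0 0 0 1;0 0 0.1848 0 0 0 1;0 0 0.1848 0 0 0 1",
)

```text
time_s: 10.42
eef_pos: [0.5631, -0.0044, 0.169]
eef_rot: [-0.0, 0.993, -0.118, -0.0]
wrist_force: [0.8, -0.6, -0.2]
opening: 1.001
grasp_force: 0.0
```

Emit:
servo_tool(
  commands="0 0 0.1848 0 0 0 1;0 0 0.1848 0 0 0 1;0 0 0.1848 0 0 0 1;0 0 0.1848 0 0 0 1;0 0 0.1848 0 0 0 1",
)

```text
time_s: 11.05
eef_pos: [0.5631, -0.0044, 0.169]
eef_rot: [-0.0, 0.836, -0.549, -0.0]
wrist_force: [0.3, 0.1, -0.1]
opening: 1.0
grasp_force: 0.0
```

Emit:
servo_tool(
  commands="0 0 0.1848 0 0 0 1;0 0 0.1848 0 0 0 1;0 0 0 0 0 0 1;0 0 0 0 0 0 1",
)

```text
time_s: 11.55
eef_pos: [0.5632, -0.0052, 0.169]
eef_rot: [0.0, 0.724, -0.69, -0.0]
wrist_force: [0.4, -0.3, -0.4]
opening: 1.003
grasp_force: 0.0
```

```bash
python3 look.py w5
```

```text
11.55 [-0.22   0.218  1.695  0.     1.229  2.873] [ 0.5632 -0.0052  0.169 ] x_t [ 0.049 -0.999 -0.   ] z_t [-0.  0. -1.] ang -87.21 [ 0.44 -0.27 -0.37] [-0.029 -0.052 -0.057]
```

Emit:
servo_tool(
  commands="0 0 0 0 0 25 1;0 0 0 0 0 35 1;0 0 0 0 0 30 1;0 0 0 0 0 11 1;0 0 0 0 0 0 0.4",
)

```text
time_s: 12.22
eef_pos: [0.563, -0.0059, 0.0678]
eef_rot: [0.0, 0.723, -0.691, -0.0]
wrist_force: [0.0, -0.1, 0.5]
opening: 0.815
grasp_force: 0.0
```

Emit:
servo_tool(
  commands="0 0 0 0 0 0 0;0 0 0 0 0 0 0;0 0 0 0 0 0 0;0 0 0 0 0 0 0;0 0 0 0 0 0 0",
)

```text
time_s: 12.85
eef_pos: [0.5628, -0.0062, 0.0694]
eef_rot: [0.001, 0.723, -0.691, -0.0]
wrist_force: [-5.7, 0.7, 9.0]
opening: 0.206
grasp_force: 58.4
```

```bash
cat > st.py <<'E'
from h import *
o=get_obs();r=rot(o).as_matrix();a=np.degrees(np.arctan2(r[1,0],r[0,0]))
print(round(o["time_s"],2),o["eef_pos"].round(4),"ang",a.round(2),"F",o["wrist_force"].round(2),"T",o["torque"].round(3),"q6",o["q"][5].round(3),o["opening"])
E
python3 st.py
```

```text
12.85 [ 0.5628 -0.0062  0.0694] ang -87.45 F [-5.75  0.68  9.03] T [-0.136  1.122  0.04 ] q6 2.876 0.20586166562787397
```

Emit:
servo_tool(
  commands="0 0 0 0 0 0 0.6;0 0 0 0 0 -5 0.6;0 0 0 0 0 0 0.6;0 0 0 0 0 0 0;0 0 0 0 0 0 0",
)

```text
time_s: 13.48
eef_pos: [0.5628, -0.006, 0.0732]
eef_rot: [0.0, 0.723, -0.691, -0.0]
wrist_force: [-4.6, 0.9, 7.3]
opening: 0.207
grasp_force: 58.3
```

Emit:
servo_tool(
  commands="0 0 0 0 0 0 0;0 0 0 0 0 0 0;0 0 0 0 0 0 0;0 0 0 0 0 0 0",
)

```text
time_s: 13.98
eef_pos: [0.5628, -0.006, 0.0733]
eef_rot: [0.0, 0.723, -0.691, -0.0]
wrist_force: [-3.0, 0.4, 4.9]
opening: 0.192
grasp_force: 58.5
```

```bash
python3 st.py
```

```text
13.97 [ 0.5628 -0.006   0.0733] ang -87.47 F [-3.05  0.43  4.92] T [0.012 0.624 0.038] q6 2.876 0.1916282791578767
```

Emit:
servo_tool(
  commands="0 0 -0.15 -1.79 -0.13 0 0;0 0 -0.15 -1.75 -0.40 0 0;0 0 -0.15 -1.67 -0.66 0 0;0 0 -0.15 -1.56 -0.90 0 0;0 0 0 0 0 0 0",
)

```text
time_s: 14.6
eef_pos: [0.5632, 0.0012, 0.0733]
eef_rot: [0.0, 0.894, -0.448, -0.0]
wrist_force: [-3.2, -1.3, 5.4]
opening: 0.191
grasp_force: 58.7
```

```bash
python3 st.py
```

```text
14.6 [0.5632 0.0012 0.0733] ang -53.17 F [-3.24 -1.32  5.45] T [-0.022  0.594 -0.112] q6 2.29 0.1905376273103919
```

Emit:
servo_tool(
  commands="0 0 -0.15 -1.41 -1.12 0 0;0 0 -0.15 -1.22 -1.32 0 0;0 0 -0.15 -1.01 -1.49 0 0;0 0 -0.15 -0.78 -1.62 0 0",
)

```text
time_s: 15.1
eef_pos: [0.5634, 0.0087, 0.0733]
eef_rot: [-0.0, 0.987, -0.162, -0.0]
wrist_force: [-3.3, 2.1, 6.2]
opening: 0.19
grasp_force: 58.9
```

```bash
python3 st.py
```

```text
15.1 [0.5634 0.0087 0.0733] ang -18.69 F [-3.27  2.07  6.17] T [ 0.262  0.596 -0.299] q6 1.701 0.1898550045800789
```

Emit:
servo_tool(
  commands="0 0 -0.10 -0.41 -1.13 0 0;0 0 -0.10 -0.30 -1.16 0 0;0 0 -0.10 -0.18 -1.19 0 0",
)

```text
time_s: 15.48
eef_pos: [0.5633, 0.0127, 0.0733]
eef_rot: [-0.001, 1.0, -0.014, -0.0]
wrist_force: [-2.6, 3.0, 5.9]
opening: 0.191
grasp_force: 58.9
```

```bash
python3 st.py
```

```text
15.47 [0.5633 0.0127 0.0733] ang -1.59 F [-2.59  3.04  5.93] T [ 0.417  0.567 -0.337] q6 1.409 0.1910503068031589
```

```bash
cat >> st.py <<'E'
th=np.radians((a+87.47)%360)
print("theta",th.round(3),"gen",(-o["torque"][2]-.012*o["wrist_force"][1]).round(3),"ydev mm",((o["eef_pos"][1]+.006)*1000-th*12).round(2))
E
python3 st.py
```

```text
15.47 [0.5633 0.0127 0.0733] ang -1.59 F [-2.59  3.04  5.93] T [ 0.417  0.567 -0.337] q6 1.409 0.1910503068031589
theta 1.499 gen 0.301 ydev mm 0.67
```

Emit:
servo_tool(
  commands="0 0 -0.05 -0.03 -0.6 0 0;0 0 -0.05 0 -0.6 0 0",
)

```text
time_s: 15.72
eef_pos: [0.5633, 0.014, 0.0733]
eef_rot: [-0.001, 0.999, 0.035, -0.0]
wrist_force: [-2.2, 3.3, 6.0]
opening: 0.192
grasp_force: 58.9
```

```bash
python3 st.py
```

```text
15.72 [0.5633 0.014  0.0733] ang 4.05 F [-2.22  3.34  5.97] T [ 0.534  0.53  -0.312] q6 1.313 0.1917644639193425
theta 1.597 gen 0.271 ydev mm 0.78
```

Emit:
servo_tool(
  commands="0 0 -0.05 0.03 -0.6 0 0",
)

```text
time_s: 15.85
eef_pos: [0.5632, 0.0146, 0.0733]
eef_rot: [-0.001, 0.998, 0.06, -0.0]
wrist_force: [-3.3, 3.8, 6.0]
opening: 0.196
grasp_force: 58.9
```

```bash
python3 st.py
```

```text
15.85 [0.5632 0.0146 0.0733] ang 6.92 F [-3.31  3.78  5.95] T [ 0.522  0.567 -0.306] q6 1.264 0.19594163225786665
theta 1.647 gen 0.261 ydev mm 0.85
```

Emit:
servo_tool(
  commands="0 0 -0.05 0.06 -0.6 0 0;0 0 -0.05 0.09 -0.59 0 0",
)

```text
time_s: 16.1
eef_pos: [0.5632, 0.0159, 0.0733]
eef_rot: [-0.001, 0.994, 0.11, -0.0]
wrist_force: [-3.3, 3.8, 7.2]
opening: 0.189
grasp_force: 59.0
```

```bash
python3 st.py
```

```text
16.1 [0.5632 0.0159 0.0733] ang 12.64 F [-3.28  3.84  7.16] T [ 0.594  0.584 -0.352] q6 1.166 0.18925432953506477
theta 1.747 gen 0.306 ydev mm 0.95
```

Emit:
servo_tool(
  commands="0 0 -0.05 0.12 -0.59 0 0;0 0 -0.05 0.15 -0.58 0 0",
)

```text
time_s: 16.35
eef_pos: [0.5631, 0.0172, 0.0733]
eef_rot: [-0.001, 0.987, 0.16, -0.0]
wrist_force: [-3.7, 4.9, 6.8]
opening: 0.191
grasp_force: 59.0
```

```bash
python3 st.py
```

```text
16.35 [0.5631 0.0172 0.0733] ang 18.37 F [-3.69  4.87  6.83] T [ 0.641  0.638 -0.326] q6 1.068 0.19089869690134942
theta 1.847 gen 0.267 ydev mm 1.07
```

Emit:
servo_tool(
  commands="0 0 -0.05 0.18 -0.57 0 0;0 0 -0.05 0.21 -0.56 0 0",
)

```text
time_s: 16.6
eef_pos: [0.563, 0.0185, 0.0733]
eef_rot: [-0.001, 0.978, 0.209, -0.0]
wrist_force: [-4.4, 4.8, 6.1]
opening: 0.194
grasp_force: 59.1
```

```bash
python3 st.py
```

```text
16.6 [0.563  0.0185 0.0733] ang 24.1 F [-4.4   4.76  6.11] T [ 0.732  0.638 -0.301] q6 0.97 0.1936255432996427
theta 1.947 gen 0.243 ydev mm 1.16
```

Emit:
servo_tool(
  commands="0 0 -0.05 0.24 -0.55 0 0;0 0 -0.05 0.26 -0.54 0 0",
)

```text
time_s: 16.85
eef_pos: [0.5629, 0.0198, 0.0733]
eef_rot: [-0.001, 0.966, 0.257, -0.0]
wrist_force: [-3.6, 5.4, 6.9]
opening: 0.194
grasp_force: 59.2
```

```bash
python3 st.py
```

```text
16.85 [0.5629 0.0198 0.0733] ang 29.83 F [-3.63  5.4   6.9 ] T [ 0.802  0.675 -0.372] q6 0.872 0.1944333584979368
theta 2.047 gen 0.307 ydev mm 1.27
```

Emit:
servo_tool(
  commands="0 0 -0.05 0.29 -0.53 0 0;0 0 -0.05 0.32 -0.51 0 0",
)

```text
time_s: 17.1
eef_pos: [0.5628, 0.0211, 0.0733]
eef_rot: [-0.001, 0.952, 0.305, -0.0]
wrist_force: [-5.3, 5.5, 7.4]
opening: 0.197
grasp_force: 59.2
```

```bash
python3 st.py
```

```text
17.1 [0.5628 0.0211 0.0733] ang 35.56 F [-5.26  5.55  7.35] T [ 0.821  0.746 -0.324] q6 0.775 0.19692372345276757
theta 2.147 gen 0.258 ydev mm 1.35
```

Emit:
servo_tool(
  commands="0 0 -0.05 0.34 -0.49 0 0",
)

```text
time_s: 17.23
eef_pos: [0.5627, 0.0218, 0.0732]
eef_rot: [-0.001, 0.944, 0.329, -0.0]
wrist_force: [-4.8, 5.0, 8.3]
opening: 0.195
grasp_force: 59.3
```

```bash
python3 st.py
```

```text
17.23 [0.5627 0.0218 0.0732] ang 38.43 F [-4.8   5.04  8.26] T [ 0.852  0.742 -0.256] q6 0.726 0.19537384398996538
theta 2.197 gen 0.196 ydev mm 1.42
```

Emit:
servo_tool(
  commands="0 0 -0.05 0.37 -0.47 0 0",
)

```text
time_s: 17.35
eef_pos: [0.5627, 0.0224, 0.0733]
eef_rot: [-0.001, 0.936, 0.353, -0.0]
wrist_force: [-4.3, 5.5, 8.5]
opening: 0.192
grasp_force: 59.3
```

```bash
python3 st.py; python3 look.py w6; python3 -c "
import cv2;cv2.imwrite('pics/w6b.png',cv2.resize(cv2.imread('pics/w6.png'),(800,600),interpolation=2))"
```

```text
17.35 [0.5627 0.0224 0.0733] ang 41.29 F [-4.34  5.55  8.52] T [ 0.848  0.787 -0.414] q6 0.677 0.19209221741760296
theta 2.247 gen 0.347 ydev mm 1.46
17.35 [-0.172  0.349  1.75   0.002  1.045  0.677] [0.5627 0.0224 0.0733] x_t [0.751 0.66  0.   ] z_t [-0.002  0.002 -1.   ] ang 41.29 [-4.34  5.55  8.52] [ 0.848  0.787 -0.414]
```

View pics/w6b.png

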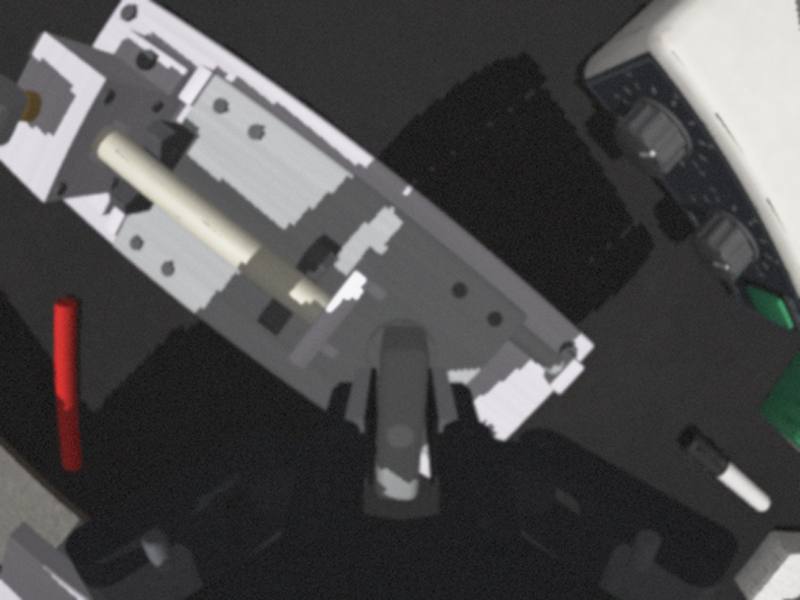

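The tube's front end is at the bore's mouth (100,142). Its tail is near the shoulder, at about (322,308).

```bash
python3 - <<'E'
from h import *
import pickle
o,c=pickle.load(open("pics/w6.pkl","rb"))
f=lambda u,v,z:px2w(c,u*.64,v*.64,z,True)
a=f(103,138,.058);b=f(326,304,.058);b2=f(320,312,.055)
print(a,b,b2,np.linalg.norm(a-b))
for z in(.051,.055,.058):print(z,f(103,138,z).round(4),f(97,150,z).round(4))
for u,v in((347,272),(291,355)):print("sh",f(u,v,.057).round(4))
im=cv2.imread("pics/w6.png")
A=cv2.resize(im[65:135,40:120],(686,600),interpolation=2);cv2.imwrite("pics/m.png",A)
E
```

```text
[0.5579079  0.16944454 0.058     ] [0.56590209 0.05910582 0.058     ] [0.56104692 0.05868865 0.055     ] 0.1106279391984864
0.051 [0.5552 0.1739 0.051 ] [0.5496 0.1735 0.051 ]
0.055 [0.5568 0.1714 0.055 ] [0.5513 0.1709 0.055 ]
0.058 [0.5579 0.1694 0.058 ] [0.5525 0.169  0.058 ]
sh [0.5796 0.0608 0.057 ]
sh [0.541  0.0567 0.057 ]
```

View pics/m.png

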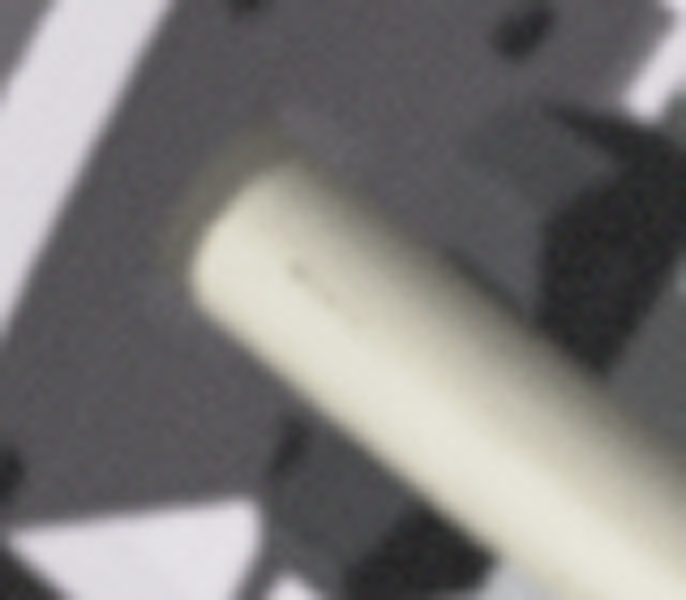

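The tail is at the shoulder and about 10 mm of the front is in the bore, so pressing is about to start. I continue in fine steps.

Emit:
servo_tool(
  commands="0 0 -0.02 0.15 -0.185 0 0;0 0 -0.02 0.155 -0.18 0 0",
)

```text
time_s: 17.65
eef_pos: [0.5626, 0.0229, 0.0733]
eef_rot: [-0.002, 0.929, 0.371, -0.0]
wrist_force: [-4.9, 4.7, 8.1]
opening: 0.194
grasp_force: 59.3
```

```bash
python3 st.py|tail -1
```

```text
theta 2.286 gen 0.317 ydev mm 1.5
```

Emit:
servo_tool(
  commands="0 0 -0.02 0.16 -0.18 0 0",
)

```text
time_s: 17.77
eef_pos: [0.5626, 0.0232, 0.0733]
eef_rot: [-0.002, 0.925, 0.38, -0.0]
wrist_force: [-3.8, 5.1, 8.3]
opening: 0.196
grasp_force: 59.4
```

```bash
python3 st.py|tail -1; python3 - <<'E'
from h import *
g=[]
for _ in range(6):
    camera("wrist");o=get_obs();g.append((-o["torque"][2]-.012*o["wrist_force"][1]).round(3))
print(g,np.mean(g))
E
```

```text
theta 2.306 gen 0.362 ydev mm 1.51
[np.float64(0.208), np.float64(0.174), np.float64(0.184), np.float64(0.151), np.float64(0.193), np.float64(0.158)] 0.17800000000000002
```

Emit:
servo_tool(
  commands="0 0 -0.02 0.165 -0.175 0 0",
)

```text
time_s: 18.2
eef_pos: [0.5626, 0.0234, 0.0733]
eef_rot: [-0.002, 0.921, 0.389, -0.0]
wrist_force: [-5.4, 6.2, 7.1]
opening: 0.198
grasp_force: 59.4
```

```bash
python3 st.py|tail -1
```

```text
theta 2.326 gen 0.384 ydev mm 1.52
```

Emit:
servo_tool(
  commands="0 0 -0.02 0.165 -0.17 0 0",
)

```text
time_s: 18.32
eef_pos: [0.5625, 0.0236, 0.0733]
eef_rot: [-0.002, 0.917, 0.398, -0.0]
wrist_force: [-5.2, 6.2, 8.9]
opening: 0.197
grasp_force: 59.4
```

```bash
python3 st.py|tail -1
```

```text
theta 2.346 gen 0.308 ydev mm 1.48
```

Emit:
servo_tool(
  commands="0 0 -0.02 0.17 -0.17 0 0",
)

```text
time_s: 18.45
eef_pos: [0.5625, 0.0239, 0.0733]
eef_rot: [-0.002, 0.913, 0.408, -0.0]
wrist_force: [-5.5, 5.6, 8.0]
opening: 0.19
grasp_force: 59.4
```

```bash
python3 st.py|tail -1;python3 - <<'E'
from h import *
g=[]
for _ in range(6):
    camera("wrist");o=get_obs();g.append((-o["torque"][2]-.012*o["wrist_force"][1]).round(3))
print(np.mean(g))
E
```

```text
theta 2.366 gen 0.284 ydev mm 1.5
0.22883333333333333
```

Hold torque rises at 0.85 N m/rad, which matches the seal spring, so I estimate about 8–9 N now. A little more feed is needed.

Emit:
servo_tool(
  commands="0 0 -0.02 0.17 -0.17 0 0;0 0 -0.02 0.175 -0.165 0 0",
)

```text
time_s: 19.0
eef_pos: [0.5624, 0.0243, 0.0733]
eef_rot: [-0.002, 0.905, 0.426, -0.0]
wrist_force: [-5.5, 5.2, 8.1]
opening: 0.192
grasp_force: 59.4
```

```bash
python3 st.py;python3 - <<'E'
from h import *
g=[];w=[]
for _ in range(10):
    camera("wrist");o=get_obs();g.append((-o["torque"][2]-.012*o["wrist_force"][1]).round(3));w.append(o["wrist_force"])
print(g,np.mean(g),np.mean(w,0))
E
```

```text
19.0 [0.5624 0.0243 0.0733] ang 50.39 F [-5.54  5.19  8.13] T [ 0.931  0.903 -0.457] q6 0.521 0.1920624714967586
theta 2.406 gen 0.395 ydev mm 1.47
[np.float64(0.276), np.float64(0.26), np.float64(0.211), np.float64(0.319), np.float64(0.289), np.float64(0.262), np.float64(0.248), np.float64(0.231), np.float64(0.227), np.float64(0.286)] 0.2609 [-5.39653676  5.71987352  8.01925948]
```

Both estimates give about 11 N. I release and rise straight up.

Emit:
servo_tool(
  commands="0 0 0 0 0 0 0.7;0 0 0 0 0 0 0.7;0 0 0 0 0 0 0.7;0 0 0 0 0 -10 0.7;0 0 0 0 0 -30 0.7",
)

```text
time_s: 20.12
eef_pos: [0.5621, 0.0229, 0.1124]
eef_rot: [-0.001, 0.904, 0.427, -0.001]
wrist_force: [0.7, -0.3, 0.5]
opening: 0.701
grasp_force: 0.0
```

Emit:
servo_tool(
  commands="0 0 0 0 0 -30 0.7;0 0 0 0 0 -25 0.7;0 0 0 0 0 0 0.7;0 0 0 0 0 0 0.7",
)

```text
time_s: 20.62
eef_pos: [0.5629, 0.0229, 0.1675]
eef_rot: [-0.0, 0.904, 0.427, -0.0]
wrist_force: [0.2, -0.3, -0.1]
opening: 0.702
grasp_force: 0.0
```

```bash
python3 look.py w7; python3 -c "
import cv2;cv2.imwrite('pics/w7b.png',cv2.resize(cv2.imread('pics/w7.png'),(800,600),interpolation=2))"
```

```text
20.625 [-0.17   0.221  1.695 -0.     1.226  0.518] [0.5629 0.0229 0.1675] x_t [ 0.635  0.773 -0.   ] z_t [-0.001  0.    -1.   ] ang 50.59 [ 0.24 -0.33 -0.07] [-0.035 -0.06  -0.025]
```

View pics/w7b.png

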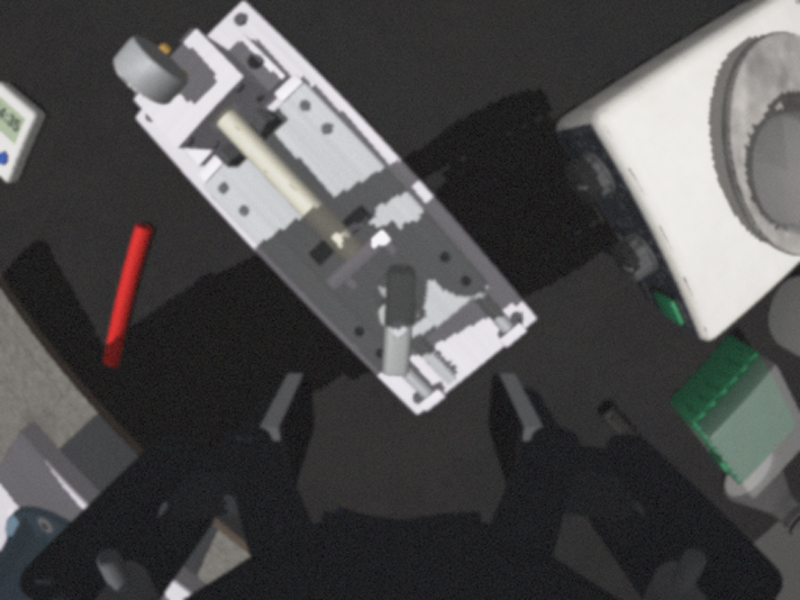

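The tube runs from the bore (225,115) to the shoulder (345,243), seated in both V-blocks. The knob bar runs from (401,266) to (396,374). I check that it has not slipped back.

```bash
python3 - <<'E'
from h import *
import pickle
o,c=pickle.load(open("pics/w7.pkl","rb"))
f=lambda u,v,z:px2w(c,u*.64,v*.64,z,True)
im=cv2.imread("pics/w7.png").astype(int)
a=f(402,268,.098);b=f(397,372,.098);d=(a-b);print(a,b,np.linalg.norm(d),"bar ang",np.degrees(np.arctan2(d[1],d[0])),"mid",(a+b)/2)
# long edges
for p,q in(((388,268),(384,370)),((414,270),(410,372))):
    d=f(*p,.098)-f(*q,.098);print(np.degrees(np.arctan2(d[1],d[0])))
s1,s2=f(390,236,.057),f(330,283,.057);print("sh",s1,s2,(s1+s2)/2)
E
```

```text
[0.58220114 0.04345746 0.098     ] [0.54674871 0.00412538 0.098     ] 0.052951745760023185 bar ang 47.969717827800565 mid [0.56447492 0.02379142 0.098     ]
47.9429938001905
48.923885571865135
sh [0.58316869 0.0548201  0.057     ] [0.54007515 0.05597809 0.057     ] [0.56162192 0.05539909 0.057     ]
```

```bash
python3 - <<'E'
from h import *
import pickle
def run(n,box):
    o,c=pickle.load(open(f"pics/{n}.pkl","rb"))
    im=cv2.imread(f"pics/{n}.png",0);x0,y0,x1,y1=box
    L=cv2.createLineSegmentDetector().detect(im[y0:y1,x0:x1])[0][:,0]
    for l in L:
        if np.hypot(l[2]-l[0],l[3]-l[1])<14:continue
        p=px2w(c,l[0]+x0,l[1]+y0,.098,True);q=px2w(c,l[2]+x0,l[3]+y0,.098,True);d=q-p
        print(n,(l+[x0,y0,x0,y0]).round(1),(np.degrees(np.arctan2(d[1],d[0]))%180).round(1))
run("w7",(238,160,275,245));run("w4",(240,140,275,216))
E
```

```text
w7 [261.9 229.9 273.8 243. ] 90.4
w7 [262.6 207.5 246.3 209.6] 148.6
w7 [246.4 209.5 244.9 236.7] 46.9
w7 [260.  241.3 244.7 239.2] 132.1
w7 [258.3 238.2 260.8 211.8] 45.9
w4 [248.  147.9 250.5 174.3] 97.7
w4 [264.4 145.  248.2 145.4] 4.0
w4 [263.7 188.1 264.4 148.1] 92.0
w4 [253.  213.5 268.  211.9] 9.2
```

```bash
python3 -c "
from bench import *
print(hand_in())"
```

```text
the job is handed in; nothing more can be done
None
```

I laid the tube in both V-blocks, fed it by the knob onto the seal, released the knob and handed the job in at about 21 s. I estimate the press at 8–11 N from the knob torque, and the last picture suggests the knob eased back about 0.04 rad on release; no result came back from the hand-in.

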